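# Stamp a clog sole and show it to the inspection camera

### The job

With the mallet, drive the sprung stamp of the jig fully down on the heel of the clog sole lying in it, then set the mallet back down on the bench, clear of the jig. Then draw the sole out from under the stamp, lift it, and hold it still in the air under the inspection camera: stamped spot at the camera's viewing point, upper face square to the line of sight, sole in line with the stand, heel towards the post. The job finishes while holding the sole there; do not bump the camera, and leave everything else on the bench where it is.

Things in the scene. Friction and masses are not known exactly. Their poses are not given: they have to be found in the camera images.
- jig: Fixed stamping jig: aluminium plate 320 x 140 x 12 mm (its x -140 to +180) with a grey tower at +x. Origin on the bench, x towards the tower, z up. The sole lies on the plate, origin above the jig's, axes parallel to the jig's, between four 6 mm pins standing 8 mm above the plate: at x = 80, y = +/-36 (heel) and x = -68, y = +/-47 mm (forefoot).
- tower (a point): Middle of the underside of the tower's overhanging head: x = 90 mm, 50 mm above the bench. Tower: x = 72 to 151 mm, up to 50 mm wide, top 68 mm above the bench (90 mm beyond x = 116). The resting stamp's tip hangs to 46.5 mm, 12.5 mm over the sole: raise the sole 9 to 10 mm to clear the pins, draw it 50 mm or more along the jig's -x, then lift it out.
- stamp (a joint): Sprung stamp sliding vertically in the tower head; 0 = up at rest, 0.012 m = fully down on its stop, tip on the sole's heel. The spring pushes back with 2 N at the top, 8 N at the bottom, and returns it.
- stamp_top (a point): Centre of the top of the stamp's round steel head, 20 mm across, 106 mm above the bench when up, at x = 90 mm, y = 0 of the jig. It is the highest part of the jig.
- sole: Left-foot wooden clog sole in the jig, 235 mm long, 22 mm thick, 0.17 to 0.27 kg. Origin: centre of underside, 12 mm above the bench; +x to the heel, z up. Heel round, 62 mm wide, ends at x = 111. Waist, the place to grip: parallel sides 54 mm apart (y = +/-27) from x = -20 to +48 mm. Forefoot round, 82 mm wide, toe at x = -124.
- sole_mark (a point): The spot on the sole's upper face, near the heel, where the stamp marks: x = 90, y = 0, z = 22 mm of the sole.
- sole_toe (a point): Toe end of the sole's upper face: x = -124, y = 6, z = 22 mm of the sole.
- mallet: Mallet, 0.3 to 0.43 kg, standing on its round striking face: white upright cylinder head, 44 mm across, 80 mm tall; level wooden handle 20 mm wide, 22 mm tall, centre line 45 mm above the face, reaching 138 mm from the head's axis. Origin: centre of the lower face; handle along -x, z up. Centre of mass about 10 mm from the head's axis towards the handle.
- camera: Inspection camera stand fixed on the bench at the robot's right: base 130 x 130 x 14 mm, 20 mm post 359 mm high, short arm at 330 mm to the camera head. Origin: on the bench under the post. The camera looks from the post towards the stand's -x and down.
- camera_head: Viewing frame. Origin: the viewing point in the air, 150 mm above the bench, 165 mm in front of the post. z: from there up the line of sight to the lens, 25 deg off vertical, leaning to the post; x: towards the post, 25 deg below level; y level. Lens from z = 139, 44 mm housing to 215 mm. Goal: sole's mark here, sole's axes parallel to these (heel dipping to the post).
- sole_mate: the right-foot partner of the sole, same size and wood, lying flat on the bench, a bystander. Origin: centre of its underside.
- glue_pot: square white plastic glue pot, 62 mm square, 65 mm tall, with an upright blue brush handle up to 140 mm, a bystander. Origin: centre of its underside.
- tack_tin: round tin of tacks, 70 mm across, 45 mm tall, a bystander. Origin: centre of its underside.
- pliers: pliers with black grips, about 145 mm long, 12 mm thick, lying flat, a bystander. Origin: centre of its underside.
- awl: awl with a wooden handle, 160 mm long, lying flat, a bystander. Origin: centre of its underside.
- ruler: steel ruler 220 x 30 x 5 mm lying flat beyond the jig, a bystander. Origin: centre of its underside.
- bottle: green bottle, 68 mm across, 210 mm tall, a bystander. Origin: centre of its underside.
There are look-alikes about, which are no part of the job. Leave any purple look-alike of the mallet alone.

How it is judged:
On the way, in this order (a step that is already met when the one before it is completed fails the run):
1. the stamp is driven fully down (at least 10.5 of 12 mm) by the mallet, with the sole lying in the jig under it (value of joint stamp above 0.0105 m and contact force between mallet and jig above 2 N and horizontal distance between sole_mark and stamp_top below 0.008 m and height (world z) of sole below 0.018 m and angle between sole's own z axis and vertical below 0.1 rad), for 0.02 s.
2. the mallet rests on the bench, let go, clear of the jig (height (world z) of mallet below 0.03 m and contact force between mallet and the arm below 0.1 N and contact force between mallet and jig below 0.1 N and linear speed of mallet below 0.02 m/s and horizontal distance between sole_mark and stamp_top below 0.015 m), for 0.2 s.
At the end, for the whole second after the job is handed in: Sole held still in the air, clear of camera, jig and mallet: mark within 20 mm of the viewing point, face within 8.6 deg of square to the line of sight, length within 9.7 deg of the stand's, heel to the post. Mallet at rest on the bench, let go, off the jig; stamp up (distance between sole_mark and camera_head below 0.02 m and angle between the z axis of sole and the z axis of camera_head, either way round below 0.15 rad and angle between the x axis of sole and the x axis of camera_head, either way round below 0.17 rad and x of sole_toe in the frame of camera_head below -0.15 m and angle between sole's own z axis and vertical below 0.8 rad and linear speed of sole below 0.03 m/s and angular speed of sole below 0.15 rad/s and contact force between the fingers and sole above 1 N and contact force between sole and camera below 0.1 N and contact force between each of sole, mallet and jig below 0.1 N and contact force between sole and mallet below 0.1 N and height (world z) of mallet below 0.03 m and contact force between mallet and the arm below 0.1 N and linear speed of mallet below 0.02 m/s and value of joint stamp below 0.002 m); the arm keeps its last pose, push and grip.
It fails at once if a bystander is knocked more than 50 mm out of place (distance of any of sole_mate, glue_pot, tack_tin, pliers, awl, ruler, bottle from where it was at the start of the episode above 0.05 m).
It fails at once if the camera is bumped (more than 3 N) (contact force between any of the arm, sole, mallet and camera above 3 N).
It also fails if it takes over 64 s, if anything falls off the work surface, if the arm or the gripper's body presses on something with over 40 N, if the wrist force passes 120 N, or if a joint passes its speed limit or range.

### The arm

A 6-joint arm with a two-finger parallel gripper is mounted at the origin on the work surface. World frame = base frame: x ahead of the robot, y to its left, z up, the work surface at z = 0. Lengths are in m, angles in rad, forces in N, time in s.
With the tool pointing down it reaches from about 0.225 to 0.875 m from the base axis. Payload 3.4 kg.
Tool frame: the origin (TCP) lies at the very end of the fingers, on their centre line; the grasp point (between the pads) lies behind it (manip.grasp_offset is the z of the grasp point in the tool frame, in m); z points along the fingers, y is the line along which they close (so a half turn about z gives the same grasp; the last joint's range is limited). The gripper opens to 85 mm and grips with 20 to 120 N. Pads are 22 mm wide; open, the fingers measure 114 mm over their backs; the gripper's body (76 mm by 85 mm) begins 54 mm behind the grasp point. The pads swing forward as they close: fully open they stand 13 mm farther back than shut.
Start: joints at [1.032, 0.276, 1.505, -0, 1.361, -0.121], TCP at [0.233, 0.526, 0.231] pointing down, gripper open.
Joint ranges: [-2.89, 2.89], [-0.75, 2.08], [0.22, 2.7], [-1.18, 4.32], [0.11, 2.71], [-2.7, 2.7]. Speed limits (rad/s): [2.57, 2.57, 3.14, 3.14, 3.14, 3.14].

### API

Orientations are given as a unit quaternion [w, x, y, z].
In Python, from rig import manip gives the robot as it stands.
- The arm moves only by the shell command python3 -m pendant 'ROWS' [FORCE]. ROWS is JSON, a list of rows, each an object of numbers: "dx", "dy", "dz": the shift along the tool's x, y, z in m; "rx", "ry", "rz": the turn, a rotation vector about the tool's x, y, z in degrees; "hand": the finger opening in m, from 0 to 0.0854. In form: [{"dx": .., "dy": .., "dz": .., "rx": .., "ry": .., "rz": .., "hand": ..}, ...]. A call has 1 to 12 rows; each row shifts and turns the commanded pose from where the row before left it, along the tool's axes as they then stand; what a row does not reach is not made up. A row lasts 1/12 s, in which the tool goes at most 41.7 mm and 7.16 degrees, less where a joint would pass 70% of its speed; a pose out of reach is approached as far as the arm can. A call is refused whole if a number of a shift passes 0.0417 or a number of a turn 7.16, either way. A call with a gripper value outside its range is refused whole. The fingers move at their own pace and stop on an object; FORCE is the grip in N (left out, the last holds). Time passes only in rows, so rows that do not move let the fingers close. It gives the time, the measured TCP pose, the force, the opening and the grip force at its end, in the units of the state.
- manip.get_state(): the state, without advancing time (a new reading comes with each control period).
- manip.get_image(name): name is "scene" or "side" or "wrist"; returns a dict with "frame" (384x512x3 uint8, red, green, blue), "fx", "fy", "cx", "cy" (pixels), "distortion" ([k1, k2, p1, p2, k3] as OpenCV has them; the pictures are not rectified), "position" and "attitude" of the camera in the world; the wrist camera has in their place "mount" (4x4, takes a point from camera to tool coordinates, whose origin is the TCP and whose axes are the flange's). Camera axes: x right, y up, looking along -z (the intrinsics and any distortion apply to the point x, -y, -z); pixel columns grow to the right and rows downward; lengths in m; the calibration is good to about 2 mm. A picture is of the moment at which its call begins: read the wrist's pose just before it. There is no depth.
- manip.sign_off(): hands the job in; it is judged then, once.
The state is a dict: "clock": time; "qpos": joint angles; "qd": joint speeds; "effort": joint torques, N m; "position": TCP position; "ee_rot": TCP orientation; "contact_force": force on the tool from outside, world axes, zero at the start; "moment": the same for the moment, N m; "width": finger opening in m; "gripper_force": force on a finger pad.
Only numpy, scipy, OpenCV 4.12 (cv2) and the standard library are available. Lean on these libraries where they do the work, as an engineer would, in place of code of your own. Each camera call takes 0.05 s, during which the arm holds its last target. There are 200 camera calls.

## Working session

There is one attempt and no reset: what is moved stays moved. The work goes in short steps, Python scripts to look and compute and a shell command to move; the robot and the scene stay as the last step left them, time stands still between calls to the robot, and variables do not carry over. Pictures are saved under pics/ and viewed, at most 10 in all, crops included, and the job is handed in when it is done.

```bash
ls; mkdir -p pics
cat > h.py <<'E'
import numpy as np, cv2
from rig import manip
from scipy.spatial.transform import Rotation as R
def q2m(q): return R.from_quat([q[1],q[2],q[3],q[0]]).as_matrix()
def snap(n,f):
    s=manip.get_state(); im=manip.get_image(n)
    if 'mount' in im:
        T=np.eye(4);T[:3,:3]=q2m(s['ee_rot']);T[:3,3]=s['position'];T=T@np.array(im['mount']);im['P'],im['M']=T[:3,3],T[:3,:3]
    else:
        im['P']=np.array(im['position']); a=np.array(im['attitude']); im['M']=a if a.shape==(3,3) else q2m(a)
    cv2.imwrite(f,im['frame'][:,:,::-1]); np.save(f+'.npy',im,allow_pickle=True); return im
def load(f): return np.load(f+'.npy',allow_pickle=True).item()
def K(im): return np.array([[im['fx'],0,im['cx']],[0,im['fy'],im['cy']],[0,0,1.]])
def ray(im,u,v):
    p=cv2.undistortPoints(np.array([[[u,v]]],float),K(im),np.array(im['distortion'],float))[0,0]
    return im['M']@np.array([p[0],-p[1],-1])
def at(im,u,v,z):
    d=ray(im,u,v); return im['P']+d*(z-im['P'][2])/d[2]
def proj(im,X):
    c=(np.atleast_2d(X)-im['P'])@im['M']; c=c*[1,-1,-1]
    return cv2.projectPoints(c.reshape(-1,1,3),np.zeros(3),np.zeros(3),K(im),np.array(im['distortion'],float))[0][:,0]
E
python3 - <<'E'
from h import *
print(manip.grasp_offset, manip.get_state())
a=snap('scene','pics/a.png');b=snap('side','pics/b.png')
for i in(a,b):print(i['P'],i['M'],i['fx'],i['distortion'])
c=np.hstack([cv2.imread('pics/a.png'),cv2.imread('pics/b.png')])
a2=cv2.resize(cv2.imread('pics/a.png'),(800,600),interpolation=cv2.INTER_CUBIC);cv2.imwrite('pics/a2.png',a2)
cv2.imwrite('pics/b2.png',cv2.resize(cv2.imread('pics/b.png'),(800,600),interpolation=cv2.INTER_CUBIC))
E
```

```text
pics
-0.0187 {'clock': 0.0, 'qpos': array([ 1.03200146e+00,  2.76603282e-01,  1.50612531e+00, -1.86329625e-05,
        1.36073993e+00, -1.21000609e-01]), 'qd': array([ 4.74627070e-04,  1.40483027e-03,  1.66712114e-04, -1.13311140e-03,
        6.84677775e-04, -9.63339374e-06]), 'effort': array([-3.00860076e-03, -4.16769111e+01, -2.45802552e+01, -3.66975546e-04,
        1.09451966e-02,  2.43815848e-07]), 'position': array([0.23303627, 0.52507075, 0.23043813]), 'ee_rot': array([-2.95221511e-04,  2.07379132e-01,  9.78260198e-01, -8.90307182e-04]), 'contact_force': array([-0.26833706, -0.28244774, -0.4312555 ]), 'moment': array([ 0.03501119, -0.02510593,  0.02191891]), 'gripper_force': 0.0, 'width': 0.0858211917364755}
[ 0.97734092 -0.63482337  1.44392183] [[ 8.23268727e-01 -4.88851292e-01  2.88535990e-01]
 [ 5.67651456e-01  7.08397730e-01 -4.19457365e-01]
 [ 6.54034360e-04  5.09114006e-01  8.60698845e-01]] 486.09301960780124 [-0.14811141  0.          0.          0.          0.        ]
[-0.06147665 -0.97449871  1.25651802] [[ 0.85906438  0.36107013 -0.3628178 ]
 [-0.51181922  0.61566507 -0.59916409]
 [ 0.00703399  0.70041765  0.71369856]] 469.2767153393636 [-0.04651063  0.          0.          0.          0.        ]
```

View pics/a2.png

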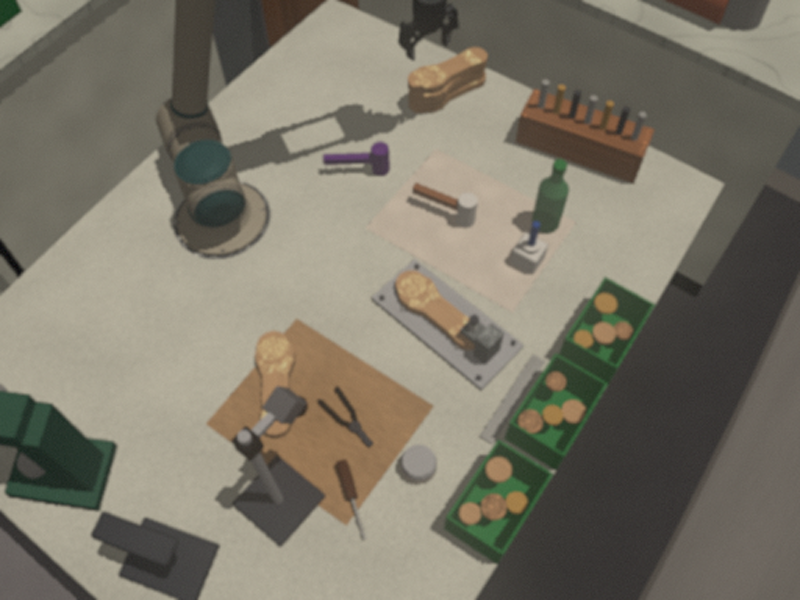

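View pics/b2.png

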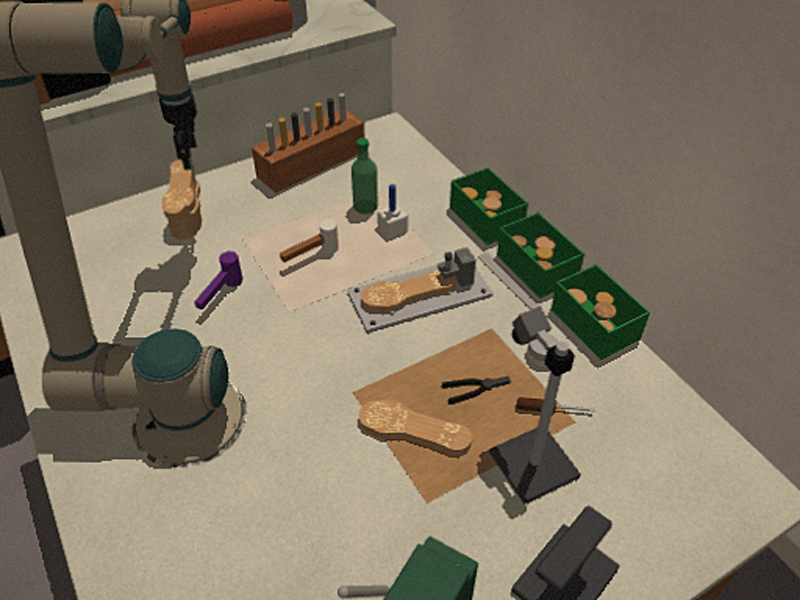

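The scene view shows the white mallet with its head at a2 (467,208) and handle end at (415,188). The jig is at (450,325) with its tower at (483,338). The camera stand base is at (280,500) and its head at (285,405).

These could be mistaken for what I want:
- **Mallet:** the purple mallet at (380,158), which I leave alone. I choose the white-headed one at (467,208).
- **Sole:** the sole_mate at (275,380) and the block/sole at (445,80). I choose the one in the jig at (430,305).
- **Camera stand:** the green machine at (60,450) and the dark device at (155,550). I choose the stand with a post at (265,470).

The next step is a close crop to check these choices and measure.

Run:
```python
from h import *
a=cv2.imread('pics/a.png');b=cv2.imread('pics/b.png')
def t(i,x,y,w,h,s): 
    return cv2.resize(i[y:y+h,x:x+w],(w*s,h*s),interpolation=cv2.INTER_CUBIC)
# each tile 400x300 : 100x75 @4
o=np.vstack([np.hstack([t(a,232,165,100,75,4),t(b,218,150,100,75,4)]),np.hstack([t(a,133,245,100,75,4) if 0 else t(a,140,240,80,60,5) ,t(b,300,185,100,75,4)])])
cv2.imwrite('pics/c.png',o)
o2=np.hstack([t(a,255,105,66,50,6),t(b,155,125,66,50,6)])
cv2.imwrite('pics/c.png',np.vstack([o[:300],cv2.resize(o2,(800,300))]))
cv2.imwrite('pics/d.png',np.hstack([t(a,130,240,80,120,5),t(b,300,185,80,120,5)]))
```

```text
(no output)
```

View pics/c.png

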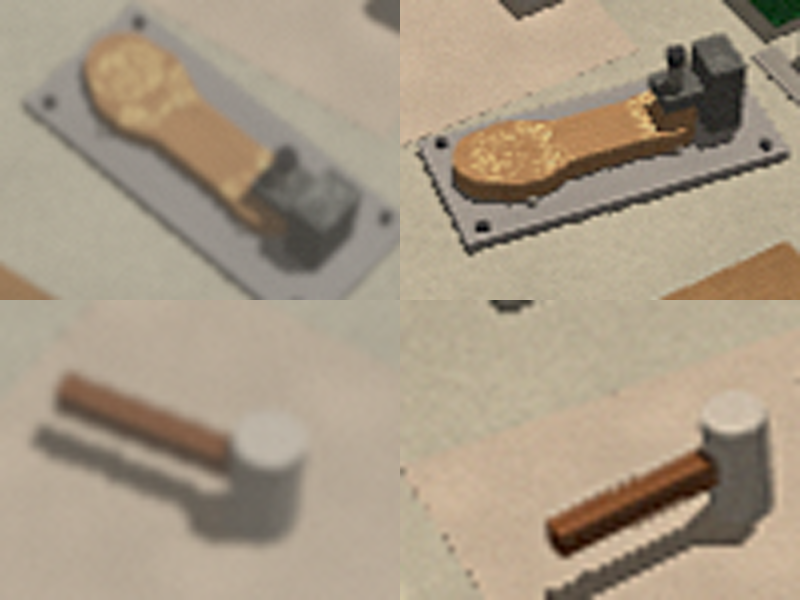

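View pics/d.png

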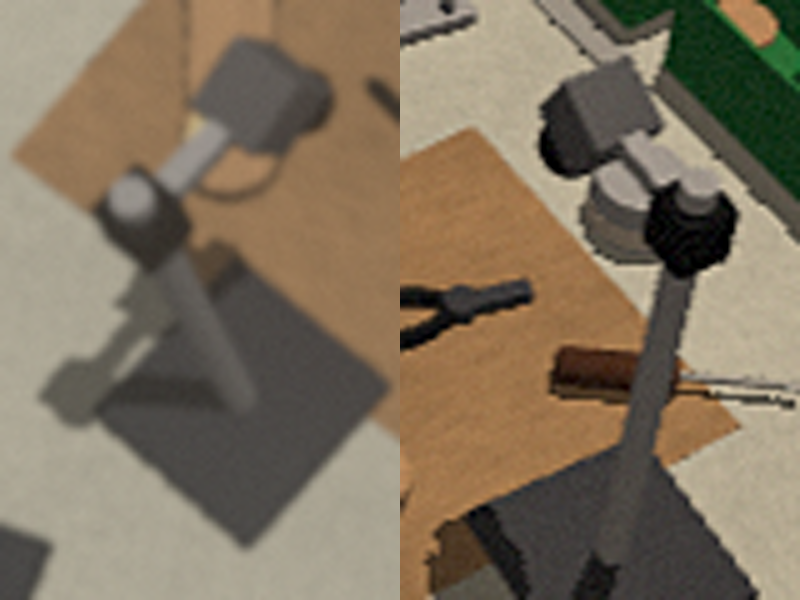

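The crops confirm the choices: a white mallet head with a brown handle, the jig with the sole, stamp and tower, and the camera stand with its head leaning off a post. In c.png the stamp top is at (285,155) and (676,48), and the mallet top is at (270,440) and (733,415). In d.png the post top is at (130,197) and (697,183).

Run:
```python
from h import *
np.set_printoptions(precision=4,suppress=True)
a=load('pics/a.png');b=load('pics/b.png')
J=lambda u,v:(232+(u+.5)/4-.5,165+(v+.5)/4-.5)
Jb=lambda u,v:(218+(u-400+.5)/4-.5,150+(v+.5)/4-.5)
M=lambda u,v:(255+u/6.06-.4,105+(v-300)/6-.4)
Mb=lambda u,v:(155+(u-400)/6.06-.4,125+(v-300)/6-.4)
C=lambda u,v:(130+u/5-.4,240+v/5-.4)
Cb=lambda u,v:(300+(u-400)/5-.4,185+v/5-.4)
def tri(p,q):
    d1=ray(a,*p);d2=ray(b,*q);s=np.linalg.lstsq(np.c_[d1,-d2],b['P']-a['P'],rcond=None)[0]
    x,y=a['P']+s[0]*d1,b['P']+s[1]*d2; return (x+y)/2,np.linalg.norm(x-y)
for n,p,q,z in [('stamp',J(285,155),Jb(676,48),.106),('boltL',J(48,103),Jb(482,227),.012),('boltT',J(138,22),Jb(440,143),.012),('boltR',J(386,217),Jb(765,145),.012),
 ('cornL',J(25,100),Jb(468,243),.012),('toe corner top',J(128,5),Jb(418,147),.012),
 ('mal',M(270,437),Mb(733,413),.08),('hend',M(62,388),Mb(557,535),.045),
 ('post',C(130,195),Cb(697,183),.359),('postbase',C(243,405),Cb(608,555),.014),('knob',C(145,215),Cb(690,225),.33)]:
    print(n,at(a,*p,z),at(b,*q,z),*tri(p,q))
print('base',*[at(a,*C(*p),.014) for p in[(388,388),(247,545),(95,405),(235,248)]])
print('base b',at(b,*Cb(645,447),.014),at(b,*Cb(755,595),.014))
```

```text
stamp [0.6646 0.0563 0.106 ] [0.6681 0.0604 0.106 ] [0.6652 0.055  0.1106] 0.0019996755548329966
boltL [0.4483 0.0328 0.012 ] [0.4491 0.0333 0.012 ] [0.4487 0.0324 0.0131] 8.937229490748741e-05
boltT [0.4652 0.145  0.012 ] [0.4662 0.1458 0.012 ] [0.4656 0.1444 0.0133] 0.00029671278842886487
boltR [0.7433 0.1026 0.012 ] [ 0.7265 -0.0099  0.012 ] [ 0.7526  0.0744 -0.0272] 0.08952931881421444
cornL [0.4304 0.024  0.012 ] [0.4292 0.0228 0.012 ] [0.4299 0.0245 0.0103] 0.0006088466566653871
toe corner top [0.4479 0.1548 0.012 ] [0.4461 0.1515 0.012 ] [0.4472 0.1555 0.0088] 0.001846011016003542
mal [0.4843 0.3241 0.08  ] [0.4838 0.3223 0.08  ] [0.4842 0.3242 0.079 ] 0.0010716696291619679
hend [0.3475 0.3089 0.045 ] [0.3515 0.3094 0.045 ] [0.3499 0.3052 0.0496] 0.0010387764949305442
post [ 0.546  -0.4453  0.359 ] [ 0.5444 -0.4457  0.359 ] [ 0.5454 -0.445   0.3576] 0.00024763131958365636
postbase [ 0.5511 -0.4481  0.014 ] [ 0.5422 -0.4479  0.014 ] [ 0.5474 -0.4453  0.004 ] 0.0032157548057286005
knob [ 0.5471 -0.4439  0.33  ] [ 0.543  -0.4488  0.33  ] [ 0.5459 -0.4445  0.3251] 0.003032374097826026
base [ 0.6159 -0.3895  0.014 ] [ 0.6056 -0.5124  0.014 ] [ 0.4781 -0.5003  0.014 ] [ 0.4848 -0.3738  0.014 ]
base b [ 0.6101 -0.3973  0.014 ] [ 0.6015 -0.5155  0.014 ]
```

```bash
cat >> h.py <<'E'
def need(pos,xyaw,tilt=0):
    """deltas to the target: tool down, tool x at world yaw xyaw deg, then turned tilt deg about tool y"""
    s=manip.get_state(); Rc=q2m(s['ee_rot']); c,n=np.cos(np.radians(xyaw)),np.sin(np.radians(xyaw))
    Rt=np.array([[c,n,0],[n,-c,0],[0,0,-1.]])@R.from_euler('y',tilt,degrees=True).as_matrix()
    np.set_printoptions(precision=4,suppress=True)
    d=np.array(pos)-s['position']
    print('turn',R.from_matrix(Rc.T@Rt).as_rotvec(degrees=True),'shift in target axes',Rt.T@d,'in present axes',Rc.T@d)
    print('t',s['clock'],'F',s['contact_force'],'w',s['width'],s['gripper_force'],'p',s['position'],'q',s['qpos'])
E
python3 -m pendant '[{"rz":-6},{"rz":-6},{"rz":-6},{"rz":-6},{"rz":-6.2},{}]' && python3 -c "
from h import *
need((.4424,.319,.12),186.2)"
```

```text
invalid input
```

```bash
python3 -m pendant '[{"rz":-6},{"rz":-6},{"rz":-6},{"rz":-6},{"rz":-6.2},{"rz":0}]' ; python3 -c "
from h import *
need((.4424,.319,.12),186.2)"
```

```text
turn [ -0.0868  -0.0356 -30.139 ] shift in target axes [-0.1859 -0.2275  0.1106] in present axes [-0.275  -0.1033  0.1107]
t 0.1 F [0.895  0.3526 0.2466] w 0.08545151203687625 0.0 p [0.2331 0.5251 0.2306] q [ 1.032   0.2765  1.506   0.      1.3607 -0.121 ]invalid input
```

Every key is probably needed in each row.

```bash
python3 -m pendant '[{"dx":0,"dy":0,"dz":0,"rx":0,"ry":0,"rz":-6,"hand":0.085},{"dx":0,"dy":0,"dz":0,"rx":0,"ry":0,"rz":-6,"hand":0.085},{"dx":0,"dy":0,"dz":0,"rx":0,"ry":0,"rz":-6,"hand":0.085},{"dx":0,"dy":0,"dz":0,"rx":0,"ry":0,"rz":-6,"hand":0.085},{"dx":0,"dy":0,"dz":0,"rx":0,"ry":0,"rz":-6.2,"hand":0.085},{"dx":0,"dy":0,"dz":0,"rx":0,"ry":0,"rz":0,"hand":0.085}]' ; python3 -c "
from h import *
need((.4424,.319,.12),186.2)"
```

```text
clock: 0.6
position: [0.2332, 0.5253, 0.2308]
ee_rot: [-0.0, -0.055, 0.998, -0.0]
contact_force: [0.2, -0.0, -0.8]
width: 0.0855
gripper_force: 0.0
turn [-0.047  -0.0337  0.1591] shift in target axes [-0.1857 -0.2277  0.1108] in present axes [-0.1852 -0.2281  0.1109]
t 0.6 F [ 0.2118 -0.0008 -0.7766] w 0.08552877546430392 0.0 p [0.2332 0.5253 0.2308] q [ 1.032   0.2763  1.5056 -0.      1.3607 -0.6498]
```

```bash
python3 -m pendant '[{"dx":-0.0232,"dy":-0.0285,"dz":0.0138,"rx":0,"ry":0,"rz":0,"hand":0.085},{"dx":-0.0232,"dy":-0.0285,"dz":0.0138,"rx":0,"ry":0,"rz":0,"hand":0.085},{"dx":-0.0232,"dy":-0.0285,"dz":0.0138,"rx":0,"ry":0,"rz":0,"hand":0.085},{"dx":-0.0232,"dy":-0.0285,"dz":0.0138,"rx":0,"ry":0,"rz":0,"hand":0.085},{"dx":-0.0232,"dy":-0.0285,"dz":0.0138,"rx":0,"ry":0,"rz":0,"hand":0.085},{"dx":-0.0232,"dy":-0.0285,"dz":0.0138,"rx":0,"ry":0,"rz":0,"hand":0.085},{"dx":-0.0232,"dy":-0.0285,"dz":0.0138,"rx":0,"ry":0,"rz":0,"hand":0.085},{"dx":-0.0232,"dy":-0.0285,"dz":0.0138,"rx":0,"ry":0,"rz":0,"hand":0.085},{"dx":0,"dy":0,"dz":0,"rx":0,"ry":0,"rz":0,"hand":0.085},{"dx":0,"dy":0,"dz":0,"rx":0,"ry":0,"rz":0,"hand":0.085}]' ; python3 -c "
from h import *
need((.4424,.319,.027),186.2)
w=snap('wrist','pics/w1.png');print(w['mount'])"
```

```text
clock: 1.43
position: [0.4433, 0.3174, 0.1197]
ee_rot: [-0.001, -0.051, 0.999, -0.0]
contact_force: [0.4, 0.1, -0.1]
width: 0.085
gripper_force: 0.0
turn [-0.0473 -0.1386 -0.299 ] shift in target axes [0.0008 0.0017 0.0927] in present axes [0.0005 0.0017 0.0927]
t 1.4333 F [ 0.3977  0.12   -0.1123] w 0.0850310811979215 0.0 p [0.4433 0.3174 0.1197] q [ 0.4937  0.3196  1.7381  0.0002  1.0865 -1.1802]
[[-0.001   0.9646  0.2636  0.0657]
 [ 1.      0.0011  0.      0.0002]
 [-0.0003  0.2636 -0.9646 -0.1429]
 [ 0.      0.      0.      1.    ]]
```

View pics/w1.png

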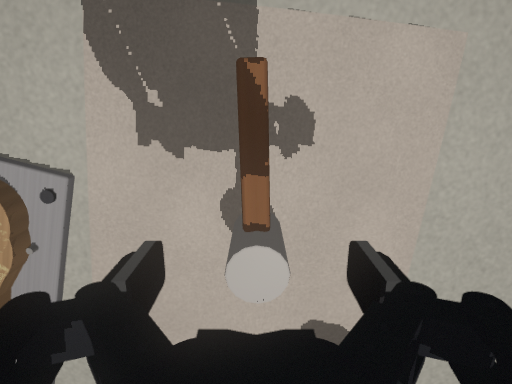

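The wrist view shows the mallet between the fingers, with the head's top centre at (257,273) and the handle's far end at (252,60).

```bash
python3 -c "
from h import *
w=load('pics/w1.png')
h=at(w,257,273,.08);e=at(w,252,60,.056);n=at(w,257,228,.056);print(h,e,n,np.degrees(np.arctan2(*(h-e)[1::-1])),np.hypot(*(h-e)[:2]))
need(list(h[:2]-.042*(h-e)[:2]/np.hypot(*(h-e)[:2]))+[.027],np.degrees(np.arctan2(*(e-h)[1::-1]))%360)"
```

```text
[0.48128715 0.32245469 0.08      ] [0.34822068 0.30563512 0.056     ] [0.45908854 0.32025288 0.056     ] 7.203967954212832 0.1341252499053952
turn [ 0.0069 -0.0884 -1.17  ] shift in target axes [ 0.0032 -0.0011  0.0934] in present axes [ 0.0031 -0.0011  0.0934]
t 1.4833 F [0.0951 0.4696 0.469 ] w 0.0848547978181686 0.0 p [0.4427 0.3187 0.1204] q [ 0.4959  0.3186  1.7376  0.0008  1.0868 -1.1806]
```

```bash
python3 -m pendant '[{"dx":0.002,"dy":-0.0005,"dz":0.02,"rx":0,"ry":0,"rz":-1,"hand":0.085},{"dx":0,"dy":0,"dz":0.02,"rx":0,"ry":0,"rz":0,"hand":0.085},{"dx":0,"dy":0,"dz":0.02,"rx":0,"ry":0,"rz":0,"hand":0.085},{"dx":0,"dy":0,"dz":0.02,"rx":0,"ry":0,"rz":0,"hand":0.085},{"dx":0,"dy":0,"dz":0.013,"rx":0,"ry":0,"rz":0,"hand":0.085},{"dx":0,"dy":0,"dz":0,"rx":0,"ry":0,"rz":0,"hand":0.06},{"dx":0,"dy":0,"dz":0,"rx":0,"ry":0,"rz":0,"hand":0},{"dx":0,"dy":0,"dz":0,"rx":0,"ry":0,"rz":0,"hand":0},{"dx":0,"dy":0,"dz":0,"rx":0,"ry":0,"rz":0,"hand":0},{"dx":0,"dy":0,"dz":0,"rx":0,"ry":0,"rz":0,"hand":0},{"dx":0,"dy":0,"dz":0,"rx":0,"ry":0,"rz":0,"hand":0},{"dx":0,"dy":0,"dz":0,"rx":0,"ry":0,"rz":0,"hand":0}]' 90; python3 -c "
from h import *
need((.4416,.318,.17),187)"
```

```text
clock: 2.48
position: [0.4414, 0.3188, 0.0293]
ee_rot: [0.001, -0.063, 0.998, 0.0]
contact_force: [-1.0, -1.2, 6.3]
width: 0.0185
gripper_force: 87.4
turn [0.0436 0.1131 0.2584] shift in target axes [-0.0001 -0.0008 -0.1407] in present axes [-0.0004 -0.0007 -0.1407]
t 2.4833 F [-1.0037 -1.239   6.3127] w 0.018502149080064426 87.39300012588501 p [0.4414 0.3188 0.0293] q [ 0.4977  0.4199  1.8529 -0.      0.8667 -1.1998]
```

```bash
python3 -m pendant '[{"dx":0,"dy":0,"dz":-0.02,"rx":0,"ry":0,"rz":0,"hand":0},{"dx":0,"dy":0,"dz":-0.035,"rx":0,"ry":0,"rz":0,"hand":0},{"dx":0,"dy":0,"dz":-0.035,"rx":0,"ry":0,"rz":0,"hand":0},{"dx":0,"dy":0,"dz":-0.035,"rx":0,"ry":0,"rz":0,"hand":0},{"dx":0,"dy":0,"dz":-0.03,"rx":0,"ry":0,"rz":0,"hand":0},{"dx":0,"dy":0,"dz":0,"rx":0,"ry":0,"rz":0,"hand":0}]' 100; python3 -c "
from h import *
need((.6245,.053,.18),187)
a=load('pics/a.png');print(at(a,345,165,0),at(a,351,125,0.1))"
```

```text
clock: 2.98
position: [0.444, 0.3202, 0.1893]
ee_rot: [0.006, -0.063, 0.998, 0.003]
contact_force: [0.8, 1.4, -3.6]
width: 0.0185
gripper_force: 98.2
turn [0.2743 0.6645 0.2438] shift in target axes [-0.1466 -0.2873  0.0093] in present axes [-0.1452 -0.2879  0.0096]
t 2.9833 F [ 0.8312  1.3584 -3.5831] w 0.018488464257145745 98.19872617721558 p [0.444  0.3202 0.1893] q [ 0.4976  0.2553  1.6422  0.0002  1.2316 -1.1997]
[0.6811 0.3306 0.    ] [0.6359 0.4244 0.1   ]
```

```bash
python3 -m pendant '[{"dx":-0.012,"dy":-0.0239,"dz":0,"rx":0,"ry":0,"rz":0,"hand":0},{"dx":-0.0122,"dy":-0.024,"dz":0,"rx":0,"ry":0,"rz":0,"hand":0},{"dx":-0.0122,"dy":-0.024,"dz":0,"rx":0,"ry":0,"rz":0,"hand":0},{"dx":-0.0122,"dy":-0.024,"dz":0,"rx":0,"ry":0,"rz":0,"hand":0},{"dx":-0.0122,"dy":-0.024,"dz":0,"rx":0,"ry":0,"rz":0,"hand":0},{"dx":-0.0122,"dy":-0.024,"dz":0,"rx":0,"ry":0,"rz":0,"hand":0},{"dx":-0.0122,"dy":-0.024,"dz":0,"rx":0,"ry":0,"rz":0,"hand":0},{"dx":-0.0122,"dy":-0.024,"dz":0,"rx":0,"ry":0,"rz":0,"hand":0},{"dx":-0.0122,"dy":-0.024,"dz":0,"rx":0,"ry":0,"rz":0,"hand":0},{"dx":-0.0122,"dy":-0.024,"dz":0,"rx":0,"ry":0,"rz":0,"hand":0},{"dx":-0.0122,"dy":-0.024,"dz":0,"rx":0,"ry":0,"rz":0,"hand":0},{"dx":-0.0122,"dy":-0.024,"dz":0,"rx":0,"ry":0,"rz":0,"hand":0}]'; python3 -m pendant '[{"dx":0,"dy":0,"dz":0,"rx":0,"ry":0,"rz":0,"hand":0},{"dx":0,"dy":0,"dz":0,"rx":0,"ry":0,"rz":0,"hand":0}]' >/dev/null; python3 -c "
from h import *
need((.6245,.053,.145),187)
a=snap('scene','pics/e.png');b=snap('side','pics/f.png');w=snap('wrist','pics/w2.png')
t=lambda f,x,y:cv2.resize(cv2.imread(f)[y:y+75,x:x+100],(400,300),interpolation=cv2.INTER_CUBIC)
o=np.hstack([t('pics/e.png',250,145),t('pics/f.png',250,120)])
cv2.imwrite('pics/g.png',np.vstack([o,cv2.resize(np.hstack([cv2.imread('pics/w2.png'),cv2.imread('pics/f.png')]),(800,300))]))
"
```

```text
clock: 3.98
position: [0.6214, 0.0501, 0.1807]
ee_rot: [-0.002, -0.063, 0.998, 0.0]
contact_force: [1.2, 1.2, -4.0]
width: 0.0184
gripper_force: 98.2
turn [ 0.0493 -0.2166  0.105 ] shift in target axes [-0.0032  0.0027  0.0356] in present axes [-0.0033  0.0026  0.0356]
t 4.15 F [ 0.2859 -0.4513 -4.5433] w 0.01815522466860176 98.44714879989624 p [0.6216 0.05   0.1806] q [-0.0315  0.3808  1.4749  0.0003  1.2898 -1.7263]
```

View pics/g.png

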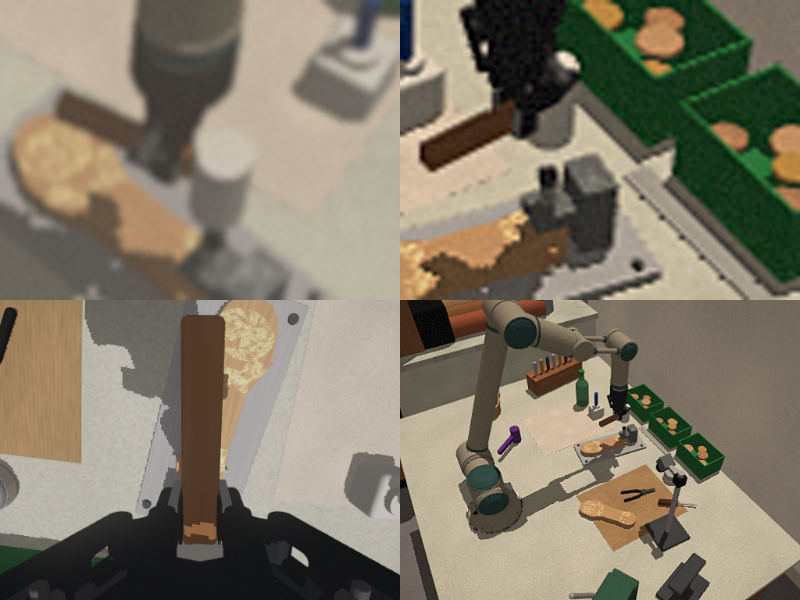

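The mallet is upright and held just short of the stamp, with its head top at tile (222,152), which is scene pixel (305,183).

```bash
python3 -c "
from h import *
a=load('pics/e.png');print(at(a,250+222.5/4-.5,145+152.5/4-.5,.2313))"
python3 -m pendant '[{"dx":-0.0033,"dy":0.0026,"dz":0.015,"rx":0,"ry":0,"rz":0,"hand":0},{"dx":0,"dy":0,"dz":0.015,"rx":0,"ry":0,"rz":0,"hand":0},{"dx":0,"dy":0,"dz":0.006,"rx":0,"ry":0,"rz":0,"hand":0},{"dx":0,"dy":0,"dz":0,"rx":0,"ry":0,"rz":0,"hand":0}]' 110; python3 -c "
from h import *
need((.6245,.053,.123),187)"
```

```text
[0.66236265 0.05446796 0.2313    ]
clock: 4.63
position: [0.6229, 0.0554, 0.1449]
ee_rot: [-0.002, -0.064, 0.998, 0.0]
contact_force: [0.3, 0.3, -3.0]
width: 0.0184
gripper_force: 108.2
turn [ 0.0549 -0.2805  0.3383] shift in target axes [-0.0013 -0.0026  0.0219] in present axes [-0.0014 -0.0026  0.0219]
t 4.6333 F [ 0.2835  0.2802 -3.0023] w 0.018406927162054564 108.16055417060852 p [0.6229 0.0554 0.1449] q [-0.0227  0.4093  1.5222  0.0002  1.2151 -1.7216]
```

```bash
python3 -m pendant '[{"dx":-0.001,"dy":-0.002,"dz":0.005,"rx":0,"ry":0,"rz":0,"hand":0},{"dx":0,"dy":0,"dz":0.004,"rx":0,"ry":0,"rz":0,"hand":0},{"dx":0,"dy":0,"dz":0.004,"rx":0,"ry":0,"rz":0,"hand":0},{"dx":0,"dy":0,"dz":0.004,"rx":0,"ry":0,"rz":0,"hand":0},{"dx":0,"dy":0,"dz":0.003,"rx":0,"ry":0,"rz":0,"hand":0},{"dx":0,"dy":0,"dz":0,"rx":0,"ry":0,"rz":0,"hand":0}]' 110; python3 -m pendant '[{"dx":0,"dy":0,"dz":0.0015,"rx":0,"ry":0,"rz":0,"hand":0},{"dx":0,"dy":0,"dz":0,"rx":0,"ry":0,"rz":0,"hand":0}]'
```

```text
clock: 5.13
position: [0.6268, 0.0525, 0.1273]
ee_rot: [0.001, -0.063, 0.998, 0.0]
contact_force: [-1.3, 0.4, 2.1]
width: 0.0183
gripper_force: 108.7
clock: 5.3
position: [0.6268, 0.0525, 0.126]
ee_rot: [0.001, -0.063, 0.998, 0.0]
contact_force: [-0.9, -0.5, 2.8]
width: 0.0184
gripper_force: 108.8
```

```bash
for i in 1 2; do python3 -m pendant '[{"dx":0,"dy":0,"dz":0.0015,"rx":0,"ry":0,"rz":0,"hand":0},{"dx":0,"dy":0,"dz":0,"rx":0,"ry":0,"rz":0,"hand":0}]' | grep -E 'pos|cont'; done
```

```text
position: [0.6268, 0.0525, 0.1243]
contact_force: [-0.6, 0.1, 2.2]
position: [0.6268, 0.0525, 0.1233]
contact_force: [-1.3, -1.2, 5.7]
```

```bash
for i in 1 2 3; do python3 -m pendant '[{"dx":0,"dy":0,"dz":0.0015,"rx":0,"ry":0,"rz":0,"hand":0},{"dx":0,"dy":0,"dz":0,"rx":0,"ry":0,"rz":0,"hand":0}]' | grep -E 'pos|cont'; done
```

```text
position: [0.6268, 0.0525, 0.1231]
contact_force: [-4.6, -0.5, 11.4]
position: [0.6267, 0.0525, 0.1229]
contact_force: [-7.6, -1.1, 17.9]
position: [0.6266, 0.0524, 0.1228]
contact_force: [-9.4, 0.6, 23.6]
```

The travel stalled and the force rose past 25 N, so the stamp is on its stop. Next I raise the mallet and carry it back.

```bash
python3 -m pendant '[{"dx":0,"dy":0,"dz":-0.01,"rx":0,"ry":0,"rz":0,"hand":0},{"dx":0,"dy":0,"dz":-0.02,"rx":0,"ry":0,"rz":0,"hand":0},{"dx":0,"dy":0,"dz":-0.02,"rx":0,"ry":0,"rz":0,"hand":0},{"dx":0,"dy":0,"dz":-0.018,"rx":0,"ry":0,"rz":0,"hand":0},{"dx":0,"dy":0,"dz":0,"rx":0,"ry":0,"rz":0,"hand":0}]'; python3 -c "
from h import *
need((.4414,.3188,.185),187)"
```

```text
clock: 6.55
position: [0.6282, 0.0524, 0.1886]
ee_rot: [0.003, -0.063, 0.998, -0.0]
contact_force: [1.1, 0.7, -2.6]
width: 0.018
gripper_force: 108.3
turn [-0.0516  0.318   0.2606] shift in target axes [0.153  0.2872 0.0036] in present axes [0.1517 0.2879 0.0025]
t 6.55 F [ 1.0965  0.6949 -2.5535] w 0.018002111909554672 108.34455370903015 p [0.6282 0.0524 0.1886] q [-0.0271  0.3805  1.4548 -0.0001  1.3007 -1.7246]
```

```bash
python3 -m pendant '[{"dx":0.0127,"dy":0.024,"dz":0,"rx":0,"ry":0,"rz":0,"hand":0},{"dx":0.0127,"dy":0.024,"dz":0,"rx":0,"ry":0,"rz":0,"hand":0},{"dx":0.0127,"dy":0.024,"dz":0,"rx":0,"ry":0,"rz":0,"hand":0},{"dx":0.0127,"dy":0.024,"dz":0,"rx":0,"ry":0,"rz":0,"hand":0},{"dx":0.0127,"dy":0.024,"dz":0,"rx":0,"ry":0,"rz":0,"hand":0},{"dx":0.0127,"dy":0.024,"dz":0,"rx":0,"ry":0,"rz":0,"hand":0},{"dx":0.0127,"dy":0.024,"dz":0,"rx":0,"ry":0,"rz":0,"hand":0},{"dx":0.0127,"dy":0.024,"dz":0,"rx":0,"ry":0,"rz":0,"hand":0},{"dx":0.0127,"dy":0.024,"dz":0,"rx":0,"ry":0,"rz":0,"hand":0},{"dx":0.0127,"dy":0.024,"dz":0,"rx":0,"ry":0,"rz":0,"hand":0},{"dx":0.0127,"dy":0.024,"dz":0,"rx":0,"ry":0,"rz":0,"hand":0},{"dx":0.0127,"dy":0.024,"dz":0,"rx":0,"ry":0,"rz":0,"hand":0}]'; python3 -m pendant '[{"dx":0,"dy":0,"dz":0,"rx":0,"ry":0,"rz":0,"hand":0},{"dx":0,"dy":0,"dz":0.04,"rx":0,"ry":0,"rz":0,"hand":0},{"dx":0,"dy":0,"dz":0.04,"rx":0,"ry":0,"rz":0,"hand":0},{"dx":0,"dy":0,"dz":0.04,"rx":0,"ry":0,"rz":0,"hand":0},{"dx":0,"dy":0,"dz":0.02,"rx":0,"ry":0,"rz":0,"hand":0},{"dx":0,"dy":0,"dz":0.005,"rx":0,"ry":0,"rz":0,"hand":0},{"dx":0,"dy":0,"dz":0,"rx":0,"ry":0,"rz":0,"hand":0}]' ; python3 -c "
from h import *
need((.4414,.3188,.0293),187)"
```

```text
clock: 7.55
position: [0.4369, 0.3193, 0.1837]
ee_rot: [-0.002, -0.063, 0.998, -0.001]
contact_force: [0.6, 0.1, -3.7]
width: 0.0186
gripper_force: 108.2
clock: 8.13
position: [0.437, 0.3177, 0.0382]
ee_rot: [-0.003, -0.063, 0.998, -0.001]
contact_force: [0.2, -0.4, -3.9]
width: 0.0179
gripper_force: 108.4
turn [-0.1297 -0.3227  0.2505] shift in target axes [-0.0045  0.0006  0.0089] in present axes [-0.0045  0.0006  0.0088]
t 8.1333 F [ 0.1702 -0.3833 -3.8974] w 0.017906082011847752 108.35223913192749 p [0.437  0.3177 0.0382] q [ 0.4997  0.407   1.8461 -0.0001  0.8946 -1.1976]
```

```bash
python3 -m pendant '[{"dx":0,"dy":0,"dz":0.004,"rx":0,"ry":0,"rz":0,"hand":0},{"dx":0,"dy":0,"dz":0.003,"rx":0,"ry":0,"rz":0,"hand":0},{"dx":0,"dy":0,"dz":0.0015,"rx":0,"ry":0,"rz":0,"hand":0},{"dx":0,"dy":0,"dz":0,"rx":0,"ry":0,"rz":0,"hand":0}]'
```

```text
clock: 8.47
position: [0.4394, 0.3192, 0.0333]
ee_rot: [0.001, -0.063, 0.998, 0.0]
contact_force: [0.1, -0.2, -3.7]
width: 0.0183
gripper_force: 108.4
```

```bash
for i in 1 2 3; do python3 -m pendant '[{"dx":0,"dy":0,"dz":0.0015,"rx":0,"ry":0,"rz":0,"hand":0},{"dx":0,"dy":0,"dz":0,"rx":0,"ry":0,"rz":0,"hand":0}]' | grep -E 'pos|cont'; done
```

```text
position: [0.4391, 0.3191, 0.0314]
contact_force: [0.2, -0.1, -4.0]
position: [0.439, 0.319, 0.0296]
contact_force: [0.1, -0.2, -2.6]
position: [0.4389, 0.319, 0.0294]
contact_force: [-1.9, -0.8, 6.7]
```

```bash
python3 -m pendant '[{"dx":0,"dy":0,"dz":0,"rx":0,"ry":0,"rz":0,"hand":0.03},{"dx":0,"dy":0,"dz":0,"rx":0,"ry":0,"rz":0,"hand":0.07},{"dx":0,"dy":0,"dz":0,"rx":0,"ry":0,"rz":0,"hand":0.085},{"dx":0,"dy":0,"dz":0,"rx":0,"ry":0,"rz":0,"hand":0.085},{"dx":0,"dy":0,"dz":0,"rx":0,"ry":0,"rz":0,"hand":0.085},{"dx":0,"dy":0,"dz":-0.02,"rx":0,"ry":0,"rz":0,"hand":0.085},{"dx":0,"dy":0,"dz":-0.035,"rx":0,"ry":0,"rz":0,"hand":0.085},{"dx":0,"dy":0,"dz":-0.035,"rx":0,"ry":0,"rz":0,"hand":0.085},{"dx":0,"dy":0,"dz":-0.035,"rx":0,"ry":0,"rz":0,"hand":0.085},{"dx":0,"dy":0,"dz":-0.025,"rx":0,"ry":0,"rz":0,"hand":0.085},{"dx":0,"dy":0,"dz":0,"rx":0,"ry":0,"rz":0,"hand":0.085}]' 40;  python3 -m pendant '[{"dx":0,"dy":0,"dz":0,"rx":0,"ry":-5,"rz":3.1,"hand":0.085},{"dx":0,"dy":0,"dz":0,"rx":0,"ry":-5,"rz":3.2,"hand":0.085},{"dx":0,"dy":0,"dz":0,"rx":0,"ry":-5,"rz":3.2,"hand":0.085},{"dx":0,"dy":0,"dz":0,"rx":0,"ry":-5,"rz":3.2,"hand":0.085},{"dx":0,"dy":0,"dz":0,"rx":0,"ry":-5,"rz":3.2,"hand":0.085},{"dx":0,"dy":0,"dz":0,"rx":0,"ry":0,"rz":0,"hand":0.085}]';python3 -c "
from h import *
u=np.array([.9885,-.1513,0]);g=np.array([.5762,.0708,.019])+.008*u
need(g-.09*(np.sin(np.radians(25))*u-np.array([0,0,np.cos(np.radians(25))])),171.3,-25)"
```

```text
clock: 9.88
position: [0.4421, 0.3208, 0.1839]
ee_rot: [0.005, -0.063, 0.998, 0.003]
contact_force: [1.0, -0.0, 0.3]
width: 0.0852
gripper_force: 0.0
clock: 10.38
position: [0.4346, 0.3174, 0.1754]
ee_rot: [0.211, 0.073, 0.975, 0.012]
contact_force: [-0.7, -0.9, -0.4]
width: 0.0851
gripper_force: 0.0
turn [ 3.1258 -0.8427 -0.509 ] shift in target axes [-0.1019 -0.2223  0.13  ] in present axes [-0.1057 -0.2281  0.1162]
t 10.3833 F [-0.7262 -0.8952 -0.414 ] w 0.08514369619275672 0.0 p [0.4346 0.3174 0.1754] q [ 0.6821  0.1292  1.9385 -0.3883  0.7794 -0.5025]
```

```bash
python3 -m pendant '[{"dx":0,"dy":0,"dz":0,"rx":3.1,"ry":-0.8,"rz":-0.5,"hand":0.085},{"dx":-0.0102,"dy":-0.0222,"dz":0.013,"rx":0,"ry":0,"rz":0,"hand":0.085},{"dx":-0.0102,"dy":-0.0222,"dz":0.013,"rx":0,"ry":0,"rz":0,"hand":0.085},{"dx":-0.0102,"dy":-0.0222,"dz":0.013,"rx":0,"ry":0,"rz":0,"hand":0.085},{"dx":-0.0102,"dy":-0.0222,"dz":0.013,"rx":0,"ry":0,"rz":0,"hand":0.085},{"dx":-0.0102,"dy":-0.0222,"dz":0.013,"rx":0,"ry":0,"rz":0,"hand":0.085},{"dx":-0.0102,"dy":-0.0222,"dz":0.013,"rx":0,"ry":0,"rz":0,"hand":0.085},{"dx":-0.0102,"dy":-0.0222,"dz":0.013,"rx":0,"ry":0,"rz":0,"hand":0.085},{"dx":-0.0102,"dy":-0.0222,"dz":0.013,"rx":0,"ry":0,"rz":0,"hand":0.085},{"dx":-0.0102,"dy":-0.0222,"dz":0.013,"rx":0,"ry":0,"rz":0,"hand":0.085},{"dx":-0.0102,"dy":-0.0222,"dz":0.013,"rx":0,"ry":0,"rz":0,"hand":0.085},{"dx":0,"dy":0,"dz":0,"rx":0,"ry":0,"rz":0,"hand":0.085}]';python3 -m pendant '[{"dx":0,"dy":0,"dz":0,"rx":0,"ry":0,"rz":0,"hand":0.085},{"dx":0,"dy":0,"dz":0,"rx":0,"ry":0,"rz":0,"hand":0.085}]'>/dev/null;python3 -c "
from h import *
u=np.array([.9885,-.1513,0]);g=np.array([.5762,.0708,.019])+.008*u
need(g,171.3,-25)
snap('wrist','pics/w3.png');snap('side','pics/s3.png')
cv2.imwrite('pics/w3b.png',np.hstack([cv2.imread('pics/w3.png'),cv2.resize(cv2.imread('pics/s3.png')[80:272,100:240],(280,384))]))
"
```

```text
clock: 11.38
position: [0.5527, 0.0729, 0.1011]
ee_rot: [0.216, 0.077, 0.973, -0.016]
contact_force: [0.4, 0.5, -0.7]
width: 0.0848
gripper_force: 0.0
turn [ 0.1584  0.0503 -0.2002] shift in target axes [ 0.0046 -0.002   0.0897] in present axes [ 0.0046 -0.0023  0.0897]
t 11.55 F [ 0.1141 -0.9392  0.0389] w 0.08523926255123691 0.0 p [0.551  0.0767 0.1022] q [ 0.0739  0.2011  2.0835 -0.2187  0.4381 -1.1636]
```

View pics/w3b.png

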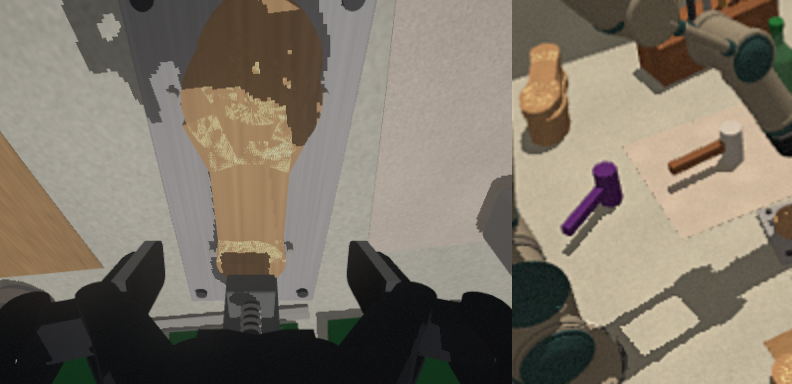

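The mallet stands upright on the bench, let go. In the wrist view the waist edges at row 215 are u=213 and 287, and at row 185 they are u=211 and 290. The sole's heel end sits under the tower.

```bash
python3 -c "
from h import *
w=load('pics/w3.png');O=np.array([.5762,.0708]);u=np.array([.9885,-.1513]);v=np.array([.1513,.9885])
for p,z in [((213,215),.034),((287,215),.034),((214,195),.034),((289,195),.034),((202,293),.012),((302,293),.012)]:
  q=at(w,*p,z)[:2]-O;print(p,q@u,q@v)
T=q2m(manip.get_state()['ee_rot']);print(T)
"
```

```text
(213, 215) 0.019292095453994736 -0.029956429720685088
(287, 215) 0.01968843635272154 0.026605060089094846
(214, 195) -0.000806006432634908 -0.027380444996336767
(289, 195) -0.0004485020546067908 0.02677879224526829
(202, 293) 0.16260972124675543 -0.05785505633584616
(302, 293) 0.1636675657056829 0.05447401134205568
[[-0.89482291  0.15156542  0.41990461]
 [ 0.13898371  0.98843859 -0.06060259]
 [-0.42423518  0.00413131 -0.90554263]]
```

```bash
python3 -m pendant '[{"dx":0.0046,"dy":-0.003,"dz":0.01,"rx":0,"ry":0,"rz":0,"hand":0.085},{"dx":0,"dy":0,"dz":0.016,"rx":0,"ry":0,"rz":0,"hand":0.085},{"dx":0,"dy":0,"dz":0.016,"rx":0,"ry":0,"rz":0,"hand":0.085},{"dx":0,"dy":0,"dz":0.016,"rx":0,"ry":0,"rz":0,"hand":0.085},{"dx":0,"dy":0,"dz":0.016,"rx":0,"ry":0,"rz":0,"hand":0.085},{"dx":0,"dy":0,"dz":0.011,"rx":0,"ry":0,"rz":0,"hand":0.085},{"dx":0,"dy":0,"dz":0,"rx":0,"ry":0,"rz":0,"hand":0.085},{"dx":0,"dy":0,"dz":0,"rx":0,"ry":0,"rz":0,"hand":0.085},{"dx":0,"dy":0,"dz":0,"rx":0,"ry":0,"rz":0,"hand":0.085}]';python3 -c "
from h import *
u=np.array([.9885,-.1513,0]);g=np.array([.5762,.0698,.019])+.008*u
need(g,171.3,-25)"
```

```text
clock: 12.4
position: [0.5818, 0.0703, 0.0242]
ee_rot: [0.217, 0.075, 0.973, -0.014]
contact_force: [0.5, 0.4, 0.2]
width: 0.0852
gripper_force: 0.0
turn [ 0.2136  0.1538 -0.1253] shift in target axes [-0.0001 -0.0014  0.0058] in present axes [-0.0001 -0.0014  0.0058]
t 12.4 F [0.5391 0.3565 0.1939] w 0.08516828020314869 0.0 p [0.5818 0.0703 0.0242] q [ 0.0534  0.3646  2.1229 -0.361   0.2372 -1.0307]
```

```bash
python3 -m pendant '[{"dx":0,"dy":-0.001,"dz":0.005,"rx":0,"ry":0,"rz":0,"hand":0.085},{"dx":0,"dy":0,"dz":0,"rx":0,"ry":0,"rz":0,"hand":0.085},{"dx":0,"dy":0,"dz":0,"rx":0,"ry":0,"rz":0,"hand":0.06},{"dx":0,"dy":0,"dz":0,"rx":0,"ry":0,"rz":0,"hand":0.05},{"dx":0,"dy":0,"dz":0,"rx":0,"ry":0,"rz":0,"hand":0.04},{"dx":0,"dy":0,"dz":0,"rx":0,"ry":0,"rz":0,"hand":0.03},{"dx":0,"dy":0,"dz":0,"rx":0,"ry":0,"rz":0,"hand":0.03},{"dx":0,"dy":0,"dz":0,"rx":0,"ry":0,"rz":0,"hand":0.03},{"dx":0,"dy":0,"dz":0,"rx":0,"ry":0,"rz":0,"hand":0.03},{"dx":0,"dy":0,"dz":0,"rx":0,"ry":0,"rz":0,"hand":0.03}]' 80;python3 -c "
from h import *
u=np.array([.9885,-.1513,0]);g=np.array([.5762,.0698,.019])+.008*u
need(g+[0,0,.0095],171.3,-25);need(g+[0,0,.0095]-.055*u,171.3,-25)"
```

```text
clock: 13.23
position: [0.5838, 0.0682, 0.0198]
ee_rot: [0.217, 0.075, 0.973, -0.015]
contact_force: [-3.6, 0.6, 5.5]
width: 0.0525
gripper_force: 84.3
turn [ 0.1781  0.1689 -0.1978] shift in target axes [-0.0039  0.0004 -0.0078] in present axes [-0.004   0.0005 -0.0077]
t 13.2333 F [-3.5939  0.578   5.5255] w 0.052520469755947895 84.29725170135498 p [0.5838 0.0682 0.0198] q [ 0.0488  0.3741  2.1246 -0.3736  0.2259 -1.0204]
turn [ 0.1781  0.1689 -0.1978] shift in target axes [ 0.0459  0.0004 -0.031 ] in present axes [ 0.0458  0.0004 -0.0311]
t 13.2333 F [-3.5939  0.578   5.5255] w 0.052520469755947895 84.29725170135498 p [0.5838 0.0682 0.0198] q [ 0.0488  0.3741  2.1246 -0.3736  0.2259 -1.0204]
```

```bash
python3 -m pendant '[{"dx":-0.0013,"dy":0,"dz":-0.0029,"rx":0,"ry":0,"rz":0,"hand":0.03},{"dx":-0.0013,"dy":0,"dz":-0.0029,"rx":0,"ry":0,"rz":0,"hand":0.03},{"dx":-0.0013,"dy":0,"dz":-0.0029,"rx":0,"ry":0,"rz":0,"hand":0.03},{"dx":0,"dy":0,"dz":0,"rx":0,"ry":0,"rz":0,"hand":0.03},{"dx":0,"dy":0,"dz":0,"rx":0,"ry":0,"rz":0,"hand":0.03},{"dx":0,"dy":0,"dz":0,"rx":0,"ry":0,"rz":0,"hand":0.03}]' 100;python3 -c "
from h import *
u=np.array([.9885,-.1513,0]);
p=np.array(manip.get_state()['position']);p[2]=.0293
need(p-.06*u,171.3,-25)"
```

```text
clock: 13.73
position: [0.5834, 0.0681, 0.0284]
ee_rot: [0.217, 0.075, 0.973, -0.015]
contact_force: [-0.9, 0.7, -2.7]
width: 0.0513
gripper_force: 104.8
turn [ 0.1657  0.0872 -0.1983] shift in target axes [ 0.054   0.     -0.0262] in present axes [ 0.054  -0.0001 -0.0263]
t 13.7333 F [-0.9494  0.747  -2.6917] w 0.05133962363692985 104.75646615028381 p [0.5834 0.0681 0.0284] q [ 0.0487  0.3585  2.115  -0.3351  0.2509 -1.06  ]
```

```bash
python3 -m pendant '[{"dx":-0.0004,"dy":0,"dz":-0.0008,"rx":0,"ry":0,"rz":0,"hand":0.03},{"dx":0.0045,"dy":0,"dz":-0.0021,"rx":0,"ry":0,"rz":0,"hand":0.03},{"dx":0.0045,"dy":0,"dz":-0.0021,"rx":0,"ry":0,"rz":0,"hand":0.03},{"dx":0.0045,"dy":0,"dz":-0.0021,"rx":0,"ry":0,"rz":0,"hand":0.03},{"dx":0,"dy":0,"dz":0,"rx":0,"ry":0,"rz":0,"hand":0.03}]';python3 -c "
from h import *
need((0.5834-.0593,.0681+.0091,.0293),171.3,-25)"
```

```text
clock: 14.15
position: [0.5667, 0.0705, 0.0287]
ee_rot: [0.216, 0.075, 0.973, -0.015]
contact_force: [-0.3, -0.1, -3.1]
width: 0.051
gripper_force: 104.8
turn [ 0.1348 -0.0393 -0.1638] shift in target axes [ 0.0388  0.0002 -0.0187] in present axes [ 0.0388  0.0001 -0.0187]
t 14.15 F [-0.2604 -0.1363 -3.1403] w 0.051038055546770114 104.78057742118835 p [0.5667 0.0705 0.0287] q [ 0.0564  0.3414  2.1462 -0.3633  0.2414 -1.025 ]
```

```bash
python3 -m pendant '[{"dx":0.0065,"dy":0,"dz":-0.0031,"rx":0,"ry":0,"rz":0,"hand":0.03},{"dx":0.0065,"dy":0,"dz":-0.0031,"rx":0,"ry":0,"rz":0,"hand":0.03},{"dx":0.0065,"dy":0,"dz":-0.0031,"rx":0,"ry":0,"rz":0,"hand":0.03},{"dx":0.0065,"dy":0,"dz":-0.0031,"rx":0,"ry":0,"rz":0,"hand":0.03},{"dx":0.0065,"dy":0,"dz":-0.0031,"rx":0,"ry":0,"rz":0,"hand":0.03},{"dx":0.0065,"dy":0,"dz":-0.0031,"rx":0,"ry":0,"rz":0,"hand":0.03},{"dx":0,"dy":0,"dz":0,"rx":0,"ry":0,"rz":0,"hand":0.03}]';python3 -c "
from h import *
need((0.5834-.0593,.0681+.0091,.2),171.3,-25)"
```

```text
clock: 14.73
position: [0.5237, 0.0771, 0.0292]
ee_rot: [0.216, 0.075, 0.973, -0.015]
contact_force: [-1.4, -0.6, -3.0]
width: 0.0514
gripper_force: 104.8
turn [ 0.1314 -0.0277 -0.1489] shift in target axes [-0.0726  0.0002 -0.1546] in present axes [-0.0725  0.0007 -0.1547]
t 14.7333 F [-1.4022 -0.6222 -3.037 ] w 0.05141790935009505 104.83407139778137 p [0.5237 0.0771 0.0292] q [ 0.0804  0.2984  2.2296 -0.4729  0.21   -0.8931]
```

```bash
python3 -m pendant '[{"dx":-0.0081,"dy":0,"dz":-0.0172,"rx":0,"ry":0,"rz":0,"hand":0.03},{"dx":-0.0081,"dy":0,"dz":-0.0172,"rx":0,"ry":0,"rz":0,"hand":0.03},{"dx":-0.0081,"dy":0,"dz":-0.0172,"rx":0,"ry":0,"rz":0,"hand":0.03},{"dx":-0.0081,"dy":0,"dz":-0.0172,"rx":0,"ry":0,"rz":0,"hand":0.03},{"dx":-0.0081,"dy":0,"dz":-0.0172,"rx":0,"ry":0,"rz":0,"hand":0.03},{"dx":-0.0081,"dy":0,"dz":-0.0172,"rx":0,"ry":0,"rz":0,"hand":0.03},{"dx":-0.0081,"dy":0,"dz":-0.0172,"rx":0,"ry":0,"rz":0,"hand":0.03},{"dx":-0.0081,"dy":0,"dz":-0.0172,"rx":0,"ry":0,"rz":0,"hand":0.03},{"dx":-0.0081,"dy":0,"dz":-0.0172,"rx":0,"ry":0,"rz":0,"hand":0.03},{"dx":-0.0081,"dy":0,"dz":-0.0172,"rx":0,"ry":0,"rz":0,"hand":0.03},{"dx":0,"dy":0,"dz":0,"rx":0,"ry":0,"rz":0,"hand":0.03}]';python3 -c "
from h import *
a=load('pics/a.png');b=load('pics/b.png')
post=np.array([.5457,-.4455,0]);h=np.array([-.087,-.996,0]);s=h*np.sin(.4363)+[0,0,np.cos(.4363)];V=post-.165*h+[0,0,.15]
for i,n in((a,'a'),(b,'b')): print(n,[proj(i,V+s*t)[0] for t in(.139,.215)])
need((.5671,-.08,.22),85)"
```

```text
clock: 15.65
position: [0.5295, 0.0765, 0.2247]
ee_rot: [0.222, 0.075, 0.972, -0.014]
contact_force: [1.0, 0.0, -1.8]
width: 0.0515
gripper_force: 105.6
a [array([190.50963676, 260.26256396]), array([177.97451849, 258.76049816])]
b [array([333.23537393, 214.04695588]), array([342.6987701 , 205.06751234])]
turn [19.5667 20.3285 84.568 ] shift in target axes [-0.1526  0.0511  0.0047] in present axes [-0.0534 -0.1489  0.0299]
t 15.65 F [ 0.9544  0.0077 -1.7617] w 0.05146053344014997 105.62515139579773 p [0.5295 0.0765 0.2247] q [ 0.0774  0.0182  1.9349 -0.1369  0.7545 -1.2595]
```

The projected camera head axis matches its pixels in both views: d.png lens at about (303,101) and (566,145). So the stand's yaw is confirmed, and I turn the sole next.

```bash
python3 -m pendant '[{"dx":0,"dy":0,"dz":0,"rx":1.3,"ry":1.36,"rz":5.64,"hand":0.03},{"dx":0,"dy":0,"dz":0,"rx":1.3,"ry":1.36,"rz":5.64,"hand":0.03},{"dx":0,"dy":0,"dz":0,"rx":1.3,"ry":1.36,"rz":5.64,"hand":0.03},{"dx":0,"dy":0,"dz":0,"rx":1.3,"ry":1.36,"rz":5.64,"hand":0.03},{"dx":0,"dy":0,"dz":0,"rx":1.3,"ry":1.36,"rz":5.64,"hand":0.03},{"dx":0,"dy":0,"dz":0,"rx":1.3,"ry":1.36,"rz":5.64,"hand":0.03},{"dx":0,"dy":0,"dz":0,"rx":1.3,"ry":1.36,"rz":5.64,"hand":0.03},{"dx":0,"dy":0,"dz":0,"rx":1.3,"ry":1.36,"rz":5.64,"hand":0.03}]';python3 -m pendant '[{"dx":0,"dy":0,"dz":0,"rx":1.3,"ry":1.36,"rz":5.64,"hand":0.03},{"dx":0,"dy":0,"dz":0,"rx":1.3,"ry":1.36,"rz":5.64,"hand":0.03},{"dx":0,"dy":0,"dz":0,"rx":1.3,"ry":1.36,"rz":5.64,"hand":0.03},{"dx":0,"dy":0,"dz":0,"rx":1.3,"ry":1.36,"rz":5.64,"hand":0.03},{"dx":0,"dy":0,"dz":0,"rx":1.3,"ry":1.36,"rz":5.64,"hand":0.03},{"dx":0,"dy":0,"dz":0,"rx":1.3,"ry":1.36,"rz":5.64,"hand":0.03},{"dx":0,"dy":0,"dz":0,"rx":1.3,"ry":1.36,"rz":5.64,"hand":0.03},{"dx":0,"dy":0,"dz":0,"rx":0,"ry":0,"rz":0,"hand":0.03}]';python3 -c "
from h import *
need((.5671,-.08,.21),85)"
```

```text
clock: 16.32
position: [0.526, 0.0764, 0.2182]
ee_rot: [0.106, 0.464, 0.88, -0.01]
contact_force: [0.2, 0.3, -3.0]
width: 0.0515
gripper_force: 105.4
clock: 16.98
position: [0.5273, 0.0752, 0.2181]
ee_rot: [-0.004, 0.738, 0.674, -0.004]
contact_force: [0.1, -0.1, -2.5]
width: 0.0519
gripper_force: 105.4
turn [-0.6289  0.0207 -0.208 ] shift in target axes [-0.1512  0.0532  0.0081] in present axes [-0.151   0.0538  0.0076]
t 16.9833 F [ 0.1071 -0.0708 -2.5269] w 0.05185761338131556 105.42033433914185 p [0.5273 0.0752 0.2181] q [0.0105 0.2261 1.6079 0.0008 1.3186 0.1012]
```

```bash
python3 -m pendant '[{"dx":-0.0151,"dy":0.0054,"dz":0,"rx":0,"ry":0,"rz":0,"hand":0.03},{"dx":-0.0151,"dy":0.0054,"dz":0,"rx":0,"ry":0,"rz":0,"hand":0.03},{"dx":-0.0151,"dy":0.0054,"dz":0,"rx":0,"ry":0,"rz":0,"hand":0.03},{"dx":-0.0151,"dy":0.0054,"dz":0,"rx":0,"ry":0,"rz":0,"hand":0.03},{"dx":-0.0151,"dy":0.0054,"dz":0,"rx":0,"ry":0,"rz":0,"hand":0.03},{"dx":-0.0151,"dy":0.0054,"dz":0,"rx":0,"ry":0,"rz":0,"hand":0.03},{"dx":-0.0151,"dy":0.0054,"dz":0,"rx":0,"ry":0,"rz":0,"hand":0.03},{"dx":-0.0151,"dy":0.0054,"dz":0,"rx":0,"ry":0,"rz":0,"hand":0.03},{"dx":-0.0151,"dy":0.0054,"dz":0,"rx":0,"ry":0,"rz":0,"hand":0.03},{"dx":-0.0151,"dy":0.0054,"dz":0,"rx":0,"ry":0,"rz":0,"hand":0.03},{"dx":0,"dy":0,"dz":0,"rx":0,"ry":0,"rz":0,"hand":0.03},{"dx":0,"dy":0,"dz":0,"rx":0,"ry":0,"rz":0,"hand":0.03}]';python3 -c "
from h import *
need((.5671,-.201,.1718),85)"
```

```text
clock: 17.98
position: [0.5669, -0.0794, 0.2185]
ee_rot: [-0.004, 0.737, 0.675, -0.003]
contact_force: [0.2, -0.2, -2.8]
width: 0.0513
gripper_force: 105.4
turn [-0.61   -0.0215 -0.0389] shift in target axes [-0.1211  0.0108  0.0467] in present axes [-0.1212  0.0114  0.0465]
t 17.9833 F [ 0.2001 -0.1896 -2.843 ] w 0.05131868306004277 105.43374538421631 p [ 0.5669 -0.0794  0.2185] q [-0.2597  0.2852  1.5239 -0.0015  1.3431 -0.1714]
```

```bash
python3 -m pendant '[{"dx":0,"dy":0.0028,"dz":0.0156,"rx":-0.3,"ry":0,"rz":0,"hand":0.03},{"dx":0,"dy":0.0028,"dz":0.0156,"rx":-0.3,"ry":0,"rz":0,"hand":0.03},{"dx":0,"dy":0.0028,"dz":0.0155,"rx":0,"ry":0,"rz":0,"hand":0.03},{"dx":-0.015,"dy":0.0028,"dz":0,"rx":0,"ry":0,"rz":0,"hand":0.03},{"dx":-0.015,"dy":0,"dz":0,"rx":0,"ry":0,"rz":0,"hand":0.03},{"dx":-0.015,"dy":0,"dz":0,"rx":0,"ry":0,"rz":0,"hand":0.03},{"dx":-0.015,"dy":0,"dz":0,"rx":0,"ry":0,"rz":0,"hand":0.03},{"dx":-0.015,"dy":0,"dz":0,"rx":0,"ry":0,"rz":0,"hand":0.03},{"dx":-0.015,"dy":0,"dz":0,"rx":0,"ry":0,"rz":0,"hand":0.03},{"dx":0,"dy":0,"dz":0,"rx":0,"ry":0,"rz":0,"hand":0.03},{"dx":0,"dy":0,"dz":0,"rx":0,"ry":0,"rz":0,"hand":0.03}]';python3 -c "
from h import *
need((.5671,-.201,.1718),85)
a=snap('scene','pics/y.png');b=snap('side','pics/z.png')
post=np.array([.5457,-.4455,0]);h=np.array([-.087,-.996,0]);s=h*np.sin(.4363)+[0,0,np.cos(.4363)];x=h*np.cos(.4363)-[0,0,np.sin(.4363)];V=post-.165*h+[0,0,.15]
y=np.cross(s,x)
import sys
o=[]
for f,i,(x0,y0) in(('y',a,(130,190)),('z',b,(255,140))):
  im=cv2.resize(cv2.imread(f'pics/{f}.png')[y0:y0+150,x0:x0+100],(400,600),interpolation=cv2.INTER_CUBIC)
  for P in [V,V+.021*x,V-.214*x+.006*y,V-.042*x+.027*y,V-.042*x-.027*y,V-.11*x+.027*y,V-.11*x-.027*y]:
    q=(proj(i,P)[0]-[x0,y0])*4; cv2.circle(im,tuple(int(t) for t in q),3,(255,0,255),1)
  o.append(im)
cv2.imwrite('pics/yz.png',np.hstack(o))
"
```

```text
clock: 18.9
position: [0.57, -0.1705, 0.1726]
ee_rot: [0.0, 0.738, 0.675, 0.001]
contact_force: [-0.1, 0.7, -3.5]
width: 0.0513
gripper_force: 105.4
turn [ 0.0529 -0.0325 -0.1295] shift in target axes [-0.0306 -0.0002  0.0008] in present axes [-0.0306 -0.0001  0.0008]
t 18.9 F [-0.0906  0.6977 -3.461 ] w 0.05134625830011036 105.44334053993225 p [ 0.57   -0.1705  0.1726] q [-0.4081  0.3423  1.5565  0.0009  1.2421 -0.3189]
```

View pics/yz.png

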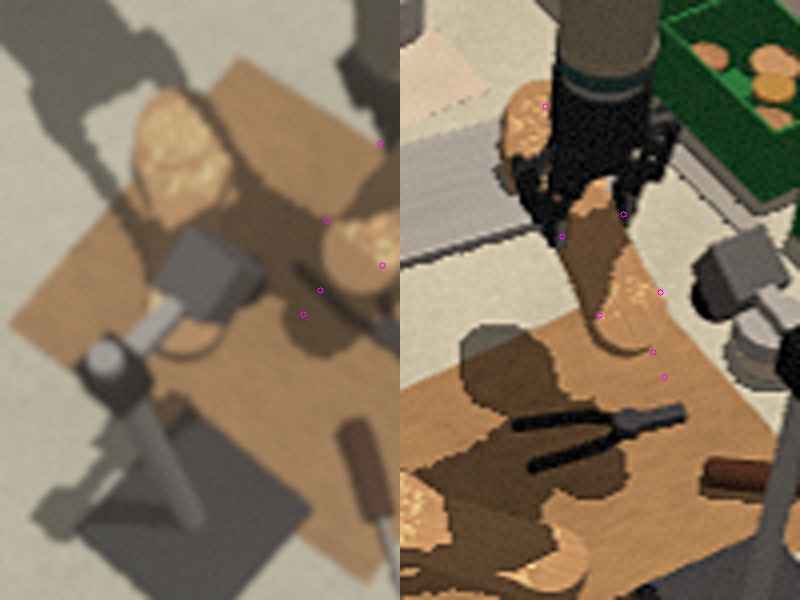

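The sole is held and pitched heel-down, 30 mm short of the markers as expected. I finish the slide and check it.

```bash
python3 -m pendant '[{"dx":-0.01,"dy":0,"dz":0,"rx":0,"ry":0,"rz":0,"hand":0.03},{"dx":-0.01,"dy":0,"dz":0,"rx":0,"ry":0,"rz":0,"hand":0.03},{"dx":-0.01,"dy":0,"dz":0.0008,"rx":0,"ry":0,"rz":0,"hand":0.03},{"dx":0,"dy":0,"dz":0,"rx":0,"ry":0,"rz":0,"hand":0.03},{"dx":0,"dy":0,"dz":0,"rx":0,"ry":0,"rz":0,"hand":0.03},{"dx":0,"dy":0,"dz":0,"rx":0,"ry":0,"rz":0,"hand":0.03}]';python3 -c "
from h import *
need((.5671,-.201,.1718),85)
a=snap('scene','pics/y2.png');b=snap('side','pics/z2.png')
post=np.array([.5457,-.4455,0]);h=np.array([-.087,-.996,0]);s=h*np.sin(.4363)+[0,0,np.cos(.4363)];x=h*np.cos(.4363)-[0,0,np.sin(.4363)];V=post-.165*h+[0,0,.15]
y=np.cross(s,x)
o=[]
for f,i,(x0,y0) in(('y2',a,(180,170)),('z2',b,(275,140))):
  im=cv2.resize(cv2.imread(f'pics/{f}.png')[y0:y0+100,x0:x0+67],(400,600),interpolation=cv2.INTER_CUBIC)
  for P in [V,V+.021*x,V-.214*x+.006*y,V-.042*x+.027*y,V-.042*x-.027*y,V-.11*x+.027*y,V-.11*x-.027*y,V+.031*y-.01*x,V-.031*y-.01*x]:
    q=(proj(i,P)[0]-[x0,y0])*6; cv2.circle(im,tuple(int(t) for t in q),3,(255,0,255),1)
  o.append(im)
cv2.imwrite('pics/yz2.png',np.hstack(o))
"
```

```text
clock: 19.5
position: [0.5673, -0.1994, 0.1716]
ee_rot: [-0.0, 0.738, 0.675, 0.0]
contact_force: [0.1, 0.4, -1.9]
width: 0.0516
gripper_force: 105.4
turn [ 0.0222 -0.0435 -0.0568] shift in target axes [-0.0016 -0.0001 -0.0002] in present axes [-0.0016 -0.0001 -0.0002]
t 19.5 F [ 0.0529  0.3622 -1.8585] w 0.051574045326144215 105.4451322555542 p [ 0.5673 -0.1994  0.1716] q [-0.4542  0.3526  1.5431  0.0009  1.2458 -0.3662]
```

View pics/yz2.png

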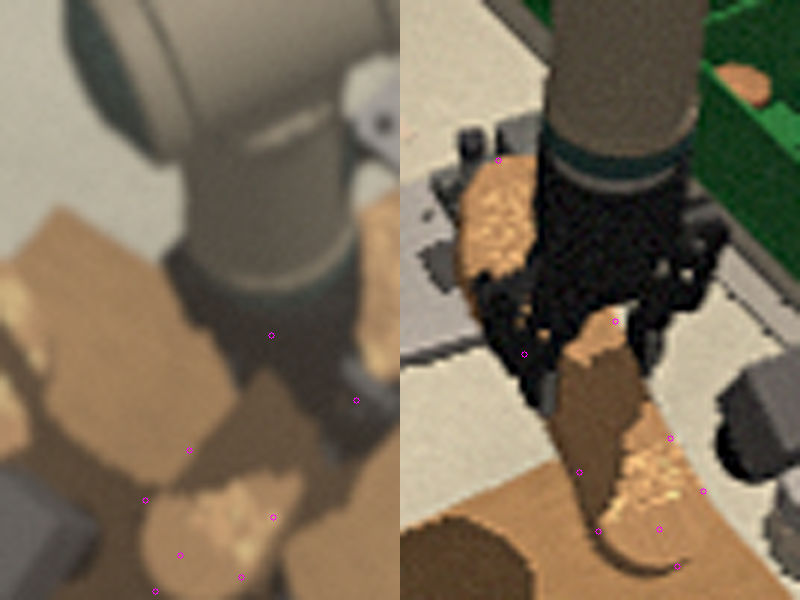

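The sole matches the projected goal markers to within a few pixels at both the toe (500,155) and the heel (about 650,565). That's under roughly 5 mm and 2°, inside the limits. I'm handing in.

```bash
python3 -c "
from rig import manip
s=manip.get_state();print(s['qd'],s['clock']);print(manip.sign_off())"
```

```text
[ 4.06405131e-03 -1.53566515e-03  7.94150618e-05 -1.04439735e-03
 -1.10698616e-03 -3.35987793e-04] 19.6
the job is handed in; nothing more can be done
None
```

I handed the job in at 19.6 s. The stamp was pressed to its stop, the mallet is back standing on the bench clear of the jig, and the sole is held under the camera within about 5 mm and 2° of the goal by my picture estimate. The sign-off gave no pass or fail result.

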